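Sauce warmer: set the heat, put on the double lid, lift the outer lid

ROBOT

A 6-joint arm with a two-finger parallel gripper is mounted at the origin on the work surface. World frame = base frame: x ahead of the robot, y to its left, z up, the work surface at z = 0. Lengths are in m, angles in rad, forces in N, time in s.
With the tool pointing down it reaches from about 0.375 to 0.975 m from the base axis. Payload 3.8 kg.
Tool frame: the origin (TCP) lies midway between the tips of the shut fingers; the grasp point (between the pads) lies 19 mm behind it; z points along the fingers, y is the line along which they close (so a half turn about z gives the same grasp; the last joint's range is limited). The gripper opens to 85 mm and grips with 20 to 120 N. Pads are 22 mm wide; open, the fingers measure 114 mm over their backs; the gripper's body (76 mm by 85 mm) begins 54 mm behind the grasp point. The pads swing forward as they close: fully open they stand 13 mm farther back than shut.
Start: joints at [-1.22, 0.264, 1.604, -0, 1.274, -0.037], TCP at [0.255, -0.625, 0.231] pointing down, gripper open.
Joint ranges: [-2.63, 2.63], [-0.94, 2.18], [0.31, 2.57], [-1.31, 4.45], [0, 2.66], [-2.55, 2.55]. Speed limits (rad/s): [2.57, 2.57, 3.14, 3.14, 3.14, 3.14].

INTERFACE

Orientations are given as a rotation vector (axis times angle).
In Python, from workcell import bot, imaging gives the robot as it stands.
- The arm moves only by the tool step_arm, never from a script. Its argument "series" is a list of rows, each an object of numbers: "grip": the closure, from -1 (fully open) to 1 (shut); "x", "y", "z": the shift along the tool's x, y, z normalised to -1 to 1, where 1 is 500 mm; "ax", "ay", "az": the turn, a rotation vector about the tool's x, y, z normalised to -1 to 1, where 1 is 30 degrees. A call has 1 to 12 rows; each row is the pose to reach, as a shift and turn from the pose commanded when the call began, along the tool's axes at that moment; what a row does not reach only later rows make up. A row lasts 1/10 s, in which the tool goes at most 50 mm and 8.59 degrees, less where a joint would pass 70% of its speed; a pose out of reach is approached as far as the arm can. A call with a number of a shift or a turn outside -1 to 1 is refused whole. A call with a gripper value outside its range is refused whole. The fingers move at their own pace and stop on an object; "force" is the grip in N (left out, the last holds). Time passes only in rows, so rows that repeat a pose let the fingers close. It gives the time, the measured TCP pose, the force, the opening and the grip force at its end, in the units of the state.
- bot.read_state(): the state, without advancing time (a new reading comes with each control period).
- imaging.read_camera(name): name is "side" or "top"; returns a dict with "img" (420x560x3 uint8, red, green, blue), "fx", "fy", "cx", "cy" (pixels), "R" (3x3) and "t" (3): a world point X has camera coordinates R X + t. Camera axes: x right, y down, z forward; pixel columns grow to the right and rows downward; lengths in m; the calibration is good to about 2 mm. A picture is of the moment at which its call begins. There is no depth.
- bot.finish_job(): hands the job in; it is judged then, once.
The state is a dict: "time": time; "q": joint angles; "joint_vel": joint speeds; "joint_torque": joint torques, N m; "tool_pos": TCP position; "tcp_rot": TCP orientation; "wrist_force": force on the tool from outside, world axes, zero at the start; "torque": the same for the moment, N m; "width": opening from 0.0 (shut) to 1.0 (fully open); "grip_force": force on a finger pad.
Only numpy, scipy, OpenCV 4.12 (cv2) and the standard library are available. Lean on these libraries where they do the work, as an engineer would, in place of code of your own. Each camera call takes 0.05 s, during which the arm holds its last target. There are 200 camera calls.

TASK

Get the sauce warmer ready for serving: first turn its dial clockwise to the red mark, then carry the nested pair of lids together by the orange knob from the yellow board, lower the pair gently onto the warmer's pot until it sits fully home, and let go of the knob. Then take the outer lid alone by its black collar, raise it straight up and finish while still holding it, level and still, about 10 cm above the inner lid, which must stay closed and undisturbed on the pot. Leave the foil tray, the canister and the bowl where they are.

Things in the scene. Friction and masses are not known exactly. Their poses are not given: they have to be found in the camera images.
- warmer: Fixed metal sauce warmer: box 220 (its x) x 340 (its y) x 100 mm high, blue band round its sides, grey deck; its front is -x. Origin: centre of its underside, on the work surface. The round pot is let into its deck, axis 55 mm to the +y side of the origin; the dial is at x -20, y -115 mm. It may stand left or right, turned by up to 0.3 rad
- pot_rim (a point): Centre of the pot's mouth at the height of its rim (120 mm over the work surface, 20 mm over the deck). The steel pot is 140 mm wide inside and 152 mm outside; it is empty
- dial (a joint): Angle of the warmer's dial, rad; grows clockwise seen from above, 0 to 4.6. At 0 the white pointer line on its grip bar points along the warmer's -x. Black ticks every 0.5 rad on a white disc; the wide red mark is at 1.5. Starts between 0.1 and 0.9, turns against light friction (0.05 N m), stays where it is left
- dial_grip (a point): On the dial's vertical axis, 132 mm over the work surface. The grip is a black bar 44 mm long and 14 mm thick, top 144 mm over the work surface, on a round skirt 48 mm wide with its top at 114 mm. The bar runs along this point's x axis, pointer on the -x half, and turns with the dial
- board: Fixed yellow board 200 x 200 x 12 mm on which the nested lids stand at the start, origin at the centre of its underside
- inner_lid: Loose aluminium inner lid, round about z, 0.18 to 0.35 kg. Origin: centre of its underside. A plug tapers from 116 mm wide to 134 at height 10 mm (3 mm play all round in the pot); the flange, 156 mm wide, is at 12 to 16 mm and rests on the pot's rim: fully home, the origin is 12 mm below the rim. Its top with eight black vents shows once the outer lid is off
- inner_knob (a point): Centre of the inner lid's orange knob, 59 mm above that lid's origin: an upright cylinder 24 mm wide and 22 mm high on a 14 mm stem. With the lids nested it is seen above the outer lid's collar. Lifting it lifts both lids
- outer_lid: Loose steel outer lid, round about z, 0.21 to 0.42 kg. It just lies on the inner lid's flange, with 3 mm sideways play. Origin: centre of the underside of its plate, 16 mm above the inner lid's origin when nested. The plate is 172 mm wide and 4 mm thick; its rim reaches 8 mm down round the inner flange
- outer_collar (a point): Middle of the outer lid's black round collar, 20 mm above that lid's origin. The collar is 46 mm wide outside, 38 mm inside, and stands 4 to 30 mm above the origin. The inner lid's stem passes up through it; nested, the orange knob begins 2 mm and ends 24 mm above the collar's top, so it stands between the fingers when the collar is gripped from outside
- foil_tray: Bystander: foil tray 110 x 140 x 40 mm, origin at the centre of its underside
- canister: Bystander: green canister 80 mm wide, 100 mm high, origin at the centre of its underside
- bowl: Bystander: white bowl 90 mm wide, 45 mm high, origin at the centre of its underside

How it is judged:
By the outcome, as a careful person would: the job done as asked, in the order asked, and still so for the second after the job is handed in, while the arm keeps its last pose, push and grip.
It also fails if it takes over 61 s, if anything falls off the work surface, if the arm or the gripper's body presses on something with over 40 N, if the wrist force passes 120 N, or if a joint passes its speed limit or range.

## Working session

There is one attempt and no reset: what is moved stays moved. The work goes in short steps, Python scripts to look and compute and a tool call to move; the robot and the scene stay as the last step left them, time stands still between calls to the robot, and variables do not carry over. Pictures are saved under pics/ and viewed, at most 10 in all, crops included, and the job is handed in when it is done.

Besides the shell and the picture viewer there is one more tool, called after "Emit:" as a command line: name --argument value ..., lists and objects as JSON in quotes. step_arm: Moves the arm, as the interface text tells. Scaled input: -1 to 1 covers 500 mm each way for a shift and 30 degrees each way for a turn. Its arguments: {"type":"object","properties":{"series":{"type":"array","items":{"type":"object","properties":{"grip":{"type":"number"},"x":{"type":"number","minimum":-1,"maximum":1},"y":{"type":"number","minimum":-1,"maximum":1},"z":{"type":"number","minimum":-1,"maximum":1},"ax":{"type":"number","minimum":-1,"maximum":1},"ay":{"type":"number","minimum":-1,"maximum":1},"az":{"type":"number","minimum":-1,"maximum":1}}}},"force":{"type":"number"}},"required":["series"]}

```bash
mkdir -p pics; python3 - <<'E'
from workcell import bot, imaging
import cv2,numpy as np
for n in("top","side"):
    d=imaging.read_camera(n); cv2.imwrite(f"pics/{n}0.png",d["img"][:,:,::-1])
    print(n,d["fx"],d["fy"],d["cx"],d["cy"],np.round(d["R"],4).tolist(),np.round(d["t"],4), np.round(-d["R"].T@d["t"],3))
s=bot.read_state();print(s)
E
```

```text
top 395.5987543111756 395.5987543111756 279.63259351073225 209.5094117565221 [[0.0064, -0.9995, 0.0313], [-0.9893, -0.0109, -0.1457], [0.146, -0.03, -0.9888]] [-0.0587  0.6445  0.9533] [ 0.499 -0.023  1.038]
side 469.07734054549513 469.07734054549513 276.8792534550393 217.05929599653754 [[0.8381, -0.5454, -0.0123], [-0.3974, -0.5948, -0.6988], [0.3738, 0.5906, -0.7152]] [-0.528   0.3211  0.7854] [ 0.277 -0.561  0.78 ]
{'time': 0.1, 'q': array([-1.21987407e+00,  2.64722072e-01,  1.60522873e+00,  9.53800326e-07,
        1.27369672e+00, -3.68886951e-02]), 'joint_vel': array([ 0.00039282, -0.00031273, -0.0024995 ,  0.0021618 , -0.0004036 ,
        0.00153686]), 'joint_torque': array([-1.91995541e-04, -5.16707826e+01, -3.68588805e+01, -1.29112946e-04,
        6.25374276e-03, -1.04028743e-05]), 'tool_pos': array([ 0.25504052, -0.62425685,  0.2300614 ]), 'tcp_rot': array([-3.08072493e+00, -6.04970231e-01,  5.02996040e-04]), 'wrist_force': array([ 0.35860278,  0.58203849, -0.16735765]), 'torque': array([6.21301840e-05, 4.25170858e-02, 1.64587130e-05]), 'grip_force': 0.0, 'width': 1.0014242681304248}
```

View pics/top0.png

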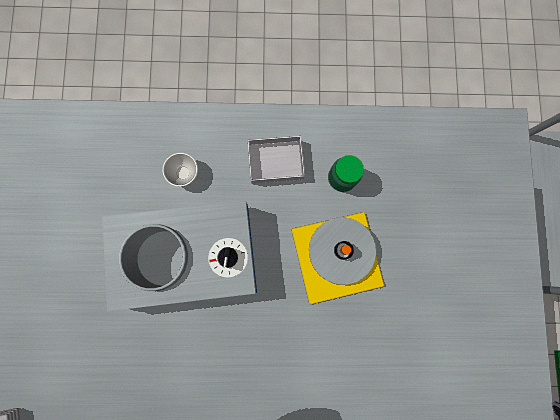

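View pics/side0.png

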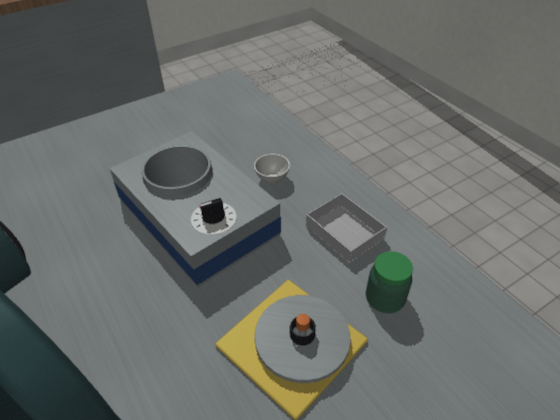

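The top view shows the warmer on the left, with the pot near (154,257) and the dial near (228,258). The nested lids are on the yellow board, with the knob near (346,250). In the side view the dial is near (212,211) and the knob near (303,322). I'll enlarge the important parts.

```bash
python3 - <<'E'
import cv2,numpy as np
t=cv2.imread("pics/top0.png");s=cv2.imread("pics/side0.png")
f=lambda i,x,y,w,h,k:cv2.resize(i[y:y+h,x:x+w],None,fx=k,fy=k,interpolation=cv2.INTER_CUBIC)
a=np.hstack([f(t,200,230,56,56,7),f(t,317,222,56,56,7)]) # 392 each
b=f(t,98,196,196,52*2+16,4)
cv2.imwrite("pics/c1.png",a);cv2.imwrite("pics/c2.png",b)
E
```

```text
(no output)
```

View pics/c1.png

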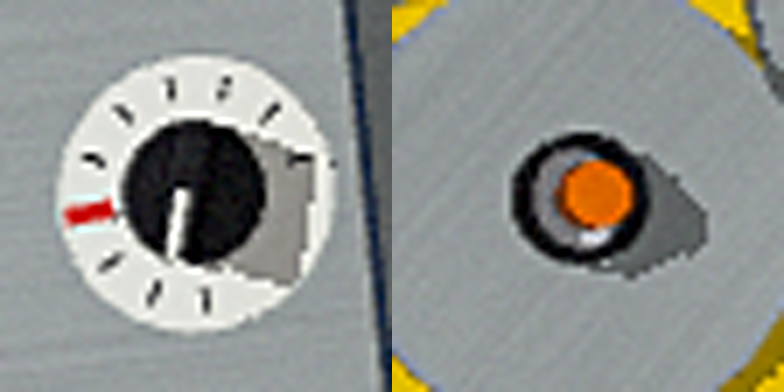

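View pics/c2.png

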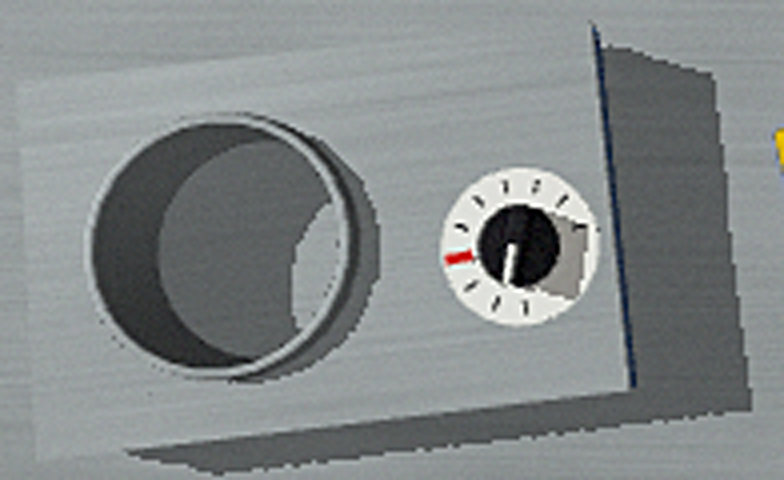

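```bash
cat > h.py <<'E'
from workcell import bot, imaging
import cv2,numpy as np
from scipy.spatial.transform import Rotation as Ro
def pt(d,u,v,z):
    c=-d["R"].T@d["t"]; r=d["R"].T@np.array([(u-d["cx"])/d["fx"],(v-d["cy"])/d["fy"],1]); return c+r*(z-c[2])/r[2]
def px(d,X):
    p=d["R"]@X+d["t"]; return p[0]/p[2]*d["fx"]+d["cx"],p[1]/p[2]*d["fy"]+d["cy"]
def cr(u,v,x,y,k): return (u+.5)/k-.5+x,(v+.5)/k-.5+y
def state():
    s=bot.read_state(); R=Ro.from_rotvec(s["tcp_rot"]).as_matrix()
    print("t",s["time"],"pos",s["tool_pos"].round(4),"F",s["wrist_force"].round(1),"w",round(s["width"],3),"g",s["grip_force"]);print(R.round(3)); return s,R
E
python3 - <<'E'
from h import *
np.set_printoptions(precision=4,suppress=True)
d=imaging.read_camera("top");sd=imaging.read_camera("side")
P=lambda a,z:pt(d,*a,z)
c1=lambda u,v:cr(u,v,200,230,7); c2=lambda u,v:cr(u,v,98,196,4); c3=lambda u,v:cr(u-392,v,317,222,7)
dial=P(c1(195,193),.1);print("dial",dial, "skirt",P(c1(195,192),.114))
pot=P(c2(222,246),.12);print("pot",pot,"w",P(c2(87,246),.12)-P(c2(358,246),.12),P(c2(222,113),.12)-P(c2(222,380),.12))
e=P(c2(593,25),.1);f=P(c2(633,388),.1);print("edge",e,f,np.linalg.norm(e-f),"yaw",np.arctan2(*(e-f)[[1,0]]))
v=pot-dial;print("sep",np.linalg.norm(v[:2]),"yaw",np.arctan2(v[1],v[0])-np.arctan2(170,20))
a=P(c1(184,192),.144);b=P(c1(173,258),.144);print("pointer",a,b,"dir",np.arctan2(*(b-a)[[1,0]]))
for n,q in(("0",(207,300)),(".5",(155,295)),("1",(110,263)),("1.5",(90,213)),("2",(94,160))):
    w=P(c1(*q),.1)-dial;print(n,np.arctan2(w[1],w[0]))
k=P(c3(596,193),.082);c=P(c3(581,198),.058);print("knob",k,"collar",c)
print("knob in side",px(sd,k),"dial side",px(sd,np.r_[dial[:2],.144]),"pot",px(sd,pot))
state()
E
```

```text
dial [0.523  0.0704 0.1   ] skirt [0.523 0.069 0.114]
pot [0.5213 0.2375 0.12  ] w [-0.0011  0.1533  0.    ] [0.1514 0.008  0.    ]
edge [0.655  0.0297 0.1   ] [0.4416 0.0025 0.1   ] 0.21507663218393502 yaw 0.1268216239403169
sep 0.167121993301688 yaw 0.12731549660401353
pointer [0.5222 0.0696 0.144 ] [0.5013 0.0725 0.144 ] dir 3.0016828005892457
0 -3.0041969848440817
.5 2.790024529806502
1 2.272861838587061
1.5 1.7663441956194916
2 1.264983762543053
knob [ 0.5448 -0.2127  0.082 ] collar [ 0.5441 -0.2121  0.058 ]
knob in side (np.float64(302.2599630758097), np.float64(318.4153897372323)) dial side (np.float64(210.60133170171397), np.float64(202.15371186014156)) pot (np.float64(176.14748213446245), np.float64(166.66018555857383))
t 0.2 pos [ 0.2551 -0.6245  0.2304] F [ 0.7  0.  -0.4] w 1.001 g 0.0
[[ 0.926  0.378 -0.   ]
 [ 0.378 -0.926  0.001]
 [ 0.    -0.001 -1.   ]]
```

```bash
cat >> h.py <<'E'
def go(x,y,z,yaw):
    "shift/turn (normalised) from the present pose to TCP x,y,z, tool down, tool-y heading yaw"
    s,R=state(); T=np.array([[np.sin(yaw),np.cos(yaw),0],[-np.cos(yaw),np.sin(yaw),0],[0,0,-1]])
    d=R.T@(np.array([x,y,z])-s["tool_pos"])/.5; a=np.degrees(Ro.from_matrix(R.T@T).as_rotvec())/30
    print("shift",d.round(4),"turn",a.round(4),"deg",(a*30).round(1))
E
python3 - <<'E'
from h import *
go(.42,-.2,.23,-1.183+.52)
E
```

```text
t 0.2 pos [ 0.2551 -0.6245  0.2304] F [ 0.7  0.  -0.4] w 1.001 g 0.0
[[ 0.926  0.378 -0.   ]
 [ 0.378 -0.926  0.001]
 [ 0.    -0.001 -1.   ]]Traceback (most recent call last):
  File "<stdin>", line 2, in <module>
  File "h.py", line 15, in go
    d=R.T@(np.array([x,y,z])-s["tool_pos"])/.5; a=np.degrees(Ro.from_matrix(R.T@T).as_rotvec())/30
                                                             ~~~~~~~~~~~~~~^^^^^^^
  File "scipy/spatial/transform/_rotation.pyx", line 1143, in scipy.spatial.transform._rotation.Rotation.from_matrix
ValueError: Non-positive determinant (left-handed or null coordinate frame) in rotation matrix 0: [[-8.67793129e-01  4.96925632e-01 -5.02588023e-05]
 [ 4.96925090e-01  8.67792324e-01  1.39201520e-03]
 [-7.35342238e-04 -1.18300637e-03  9.99999030e-01]].
```

```bash
sed -i 's/\[np.sin(yaw),np.cos(yaw),0\],\[-np.cos(yaw),/[-np.sin(yaw),np.cos(yaw),0],[np.cos(yaw),/' h.py
python3 - <<'E'
from h import *
go(.42,-.2,.23,-1.183+.52)
E
```

```text
t 0.2 pos [ 0.2551 -0.6245  0.2304] F [ 0.7  0.  -0.4] w 1.001 g 0.0
[[ 0.926  0.378 -0.   ]
 [ 0.378 -0.926  0.001]
 [ 0.    -0.001 -1.   ]]
shift [ 0.6264 -0.6612  0.0018] turn [-2.600e-03 -8.000e-04 -9.932e-01] deg [ -0.1  -0.  -29.8]
```

Emit:
step_arm --series '[{"x":0.6264,"y":-0.6612,"z":0,"az":-1,"grip":-1},{"x":0.6264,"y":-0.6612,"z":0,"az":-1,"grip":-1},{"x":0.6264,"y":-0.6612,"z":0,"az":-1,"grip":-1},{"x":0.6264,"y":-0.6612,"z":0,"az":-1,"grip":-1},{"x":0.6264,"y":-0.6612,"z":0,"az":-1,"grip":-1},{"x":0.6264,"y":-0.6612,"z":0,"az":-1,"grip":-1},{"x":0.6264,"y":-0.6612,"z":0,"az":-1,"grip":-1},{"x":0.6264,"y":-0.6612,"z":0,"az":-1,"grip":-1},{"x":0.6264,"y":-0.6612,"z":0,"az":-1,"grip":-1},{"x":0.6264,"y":-0.6612,"z":0,"az":-1,"grip":-1},{"x":0.6264,"y":-0.6612,"z":0,"az":-1,"grip":-1}]'

```text
validation failed for argument at $.se...
```

```bash
python3 - <<'E'
from h import *
go(.5225,.069,.21,-1.183+1.047)
E
```

```text
t 0.2 pos [ 0.2551 -0.6245  0.2304] F [ 0.7  0.  -0.4] w 1.001 g 0.0
[[ 0.926  0.378 -0.   ]
 [ 0.378 -0.926  0.001]
 [ 0.    -0.001 -1.   ]]
shift [ 1.0196 -1.0817  0.0425] turn [-2.4000e-03 -1.5000e-03 -1.9997e+00] deg [ -0.1  -0.  -60. ]
```

Emit:
step_arm --series '[{"x":0.63,"y":-0.66,"z":0,"ax":0,"ay":0,"az":-1,"grip":-1},{"x":0.63,"y":-0.66,"z":0,"ax":0,"ay":0,"az":-1,"grip":-1}]'

```text
time: 0.4
tool_pos: [0.2915, -0.5314, 0.2303]
tcp_rot: [-2.955, -1.064, -0.0]
wrist_force: [1.7, 0.6, 0.7]
width: 0.996
grip_force: 0.0
```

```bash
python3 - <<'E'
from h import *
go(.5,-.06,.22,-.4)
E
```

```text
t 0.4 pos [ 0.2915 -0.5314  0.2303] F [1.7 0.6 0.7] w 0.996 g 0.0
[[ 0.77   0.638 -0.   ]
 [ 0.638 -0.77   0.001]
 [ 0.001 -0.001 -1.   ]]
shift [ 0.9222 -0.4605  0.0216] turn [-0.0017 -0.0015 -0.9158] deg [ -0.1  -0.  -27.5]
```

Emit:
step_arm --series '[{"x":0.92,"y":-0.46,"z":0.02,"ax":0,"ay":0,"az":-1,"grip":-1},{"x":0.92,"y":-0.46,"z":0.02,"ax":0,"ay":0,"az":-1,"grip":-1},{"x":0.92,"y":-0.46,"z":0.02,"ax":0,"ay":0,"az":-1,"grip":-1},{"x":0.92,"y":-0.46,"z":0.02,"ax":0,"ay":0,"az":-1,"grip":-1},{"x":0.92,"y":-0.46,"z":0.02,"ax":0,"ay":0,"az":-1,"grip":-1},{"x":0.92,"y":-0.46,"z":0.02,"ax":0,"ay":0,"az":-1,"grip":-1},{"x":0.92,"y":-0.46,"z":0.02,"ax":0,"ay":0,"az":-1,"grip":-1},{"x":0.92,"y":-0.46,"z":0.02,"ax":0,"ay":0,"az":-1,"grip":-1},{"x":0.92,"y":-0.46,"z":0.02,"ax":0,"ay":0,"az":-1,"grip":-1},{"x":0.92,"y":-0.46,"z":0.02,"ax":0,"ay":0,"az":-1,"grip":-1},{"x":0.92,"y":-0.46,"z":0.02,"ax":0,"ay":0,"az":-1,"grip":-1},{"x":0.92,"y":-0.46,"z":0.02,"ax":0,"ay":0,"az":-1,"grip":-1}]'

```text
time: 1.6
tool_pos: [0.5016, -0.0602, 0.2211]
tcp_rot: [-2.579, -1.794, 0.0]
wrist_force: [0.4, 0.5, -0.1]
width: 0.998
grip_force: 0.0
```

```bash
python3 - <<'E'
from h import *
go(.5225,.069,.2,1.431)
E
```

```text
t 1.6 pos [ 0.5016 -0.0602  0.2211] F [ 0.4  0.5 -0.1] w 0.998 g 0.0
[[ 0.348  0.938 -0.   ]
 [ 0.938 -0.348  0.   ]
 [-0.    -0.    -1.   ]]
shift [ 0.2568 -0.0507  0.0422] turn [-6.0000e-04 -6.0000e-04 -3.4117e+00] deg [  -0.    -0.  -102.4]
```

Remaining turn: 102.4° (30+30+30+12.4).

Emit:
step_arm --series '[{"x":0.26,"y":-0.05,"z":0.04,"ax":0,"ay":0,"az":-1,"grip":-1},{"x":0.26,"y":-0.05,"z":0.04,"ax":0,"ay":0,"az":-1,"grip":-1},{"x":0.26,"y":-0.05,"z":0.04,"ax":0,"ay":0,"az":-1,"grip":-1},{"x":0.26,"y":-0.05,"z":0.04,"ax":0,"ay":0,"az":-1,"grip":-1}]'

```text
time: 2.0
tool_pos: [0.5232, 0.07, 0.2002]
tcp_rot: [-2.023, -2.402, 0.001]
wrist_force: [-0.4, 0.1, -0.0]
width: 0.999
grip_force: 0.0
```

Emit:
step_arm --series '[{"x":0,"y":0,"z":0,"ax":0,"ay":0,"az":-1,"grip":-1},{"x":0,"y":0,"z":0,"ax":0,"ay":0,"az":-1,"grip":-1},{"x":0,"y":0,"z":0,"ax":0,"ay":0,"az":-1,"grip":-1},{"x":0,"y":0,"z":0,"ax":0,"ay":0,"az":-1,"grip":-1}]'

```text
time: 2.4
tool_pos: [0.5233, 0.0663, 0.2011]
tcp_rot: [-1.338, -2.842, 0.002]
wrist_force: [0.6, 0.2, -0.4]
width: 0.998
grip_force: 0.0
```

Emit:
step_arm --series '[{"x":0,"y":0,"z":0,"ax":0,"ay":0,"az":-1,"grip":-1},{"x":0,"y":0,"z":0,"ax":0,"ay":0,"az":-1,"grip":-1},{"x":0,"y":0,"z":0,"ax":0,"ay":0,"az":-1,"grip":-1},{"x":0,"y":0,"z":0,"ax":0,"ay":0,"az":-1,"grip":-1}]'

```text
time: 2.8
tool_pos: [0.5233, 0.0662, 0.2011]
tcp_rot: [-0.557, -3.091, 0.002]
wrist_force: [1.0, -0.0, -0.6]
width: 1.004
grip_force: 0.0
```

```bash
python3 - <<'E'
from h import *
go(.5225,.069,.119,1.431)
print(bot.read_state()["q"])
d=imaging.read_camera("side")["img"]
cv2.imwrite("pics/s1.png",cv2.resize(d[90:270,80:320],None,fx=3,fy=3,interpolation=cv2.INTER_CUBIC)[:,:,::-1])
E
```

```text
t 2.8 pos [0.5233 0.0662 0.2011] F [ 1.  -0.  -0.6] w 1.004 g 0.0
[[-0.937  0.349 -0.   ]
 [ 0.349  0.937 -0.001]
 [ 0.    -0.001 -1.   ]]
shift [0.0035 0.0048 0.1643] turn [-2.000e-03 -4.000e-04 -4.143e-01] deg [ -0.1  -0.  -12.4]
[ 7.92463017e-02  6.43361219e-03  1.95127794e+00 -9.98602133e-04
  1.18441051e+00 -1.13446642e+00]
```

View pics/s1.png

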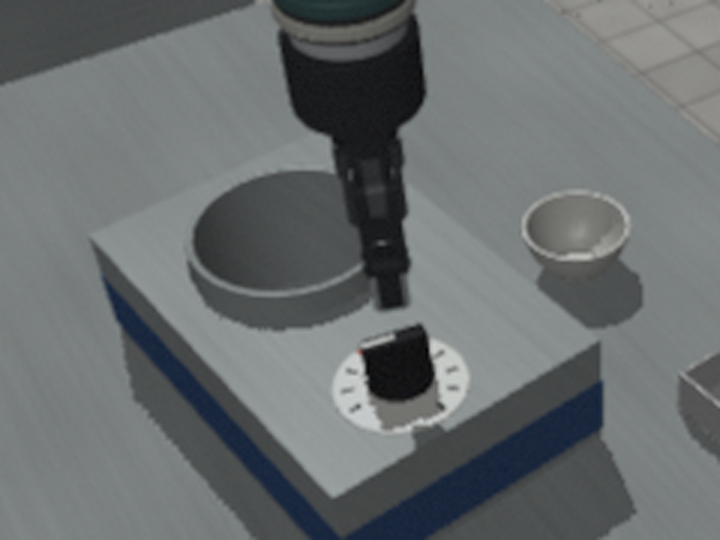

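The gripper hovers over the dial. The bar's top centre is at about (394,338) in the crop, side pixel (211,202), which agrees with the top-view estimate.

Emit:
step_arm --series '[{"x":0.0035,"y":0.0048,"z":0.164,"ax":0,"ay":0,"az":-0.414,"grip":-1},{"x":0.0035,"y":0.0048,"z":0.164,"ax":0,"ay":0,"az":-0.414,"grip":-1},{"x":0.0035,"y":0.0048,"z":0.164,"ax":0,"ay":0,"az":-0.414,"grip":-1},{"x":0.0035,"y":0.0048,"z":0.164,"ax":0,"ay":0,"az":-0.414,"grip":1},{"x":0.0035,"y":0.0048,"z":0.164,"ax":0,"ay":0,"az":-0.414,"grip":1},{"x":0.0035,"y":0.0048,"z":0.164,"ax":0,"ay":0,"az":-0.414,"grip":1},{"x":0.0035,"y":0.0048,"z":0.164,"ax":0,"ay":0,"az":-0.414,"grip":1},{"x":0.0035,"y":0.0048,"z":0.164,"ax":0,"ay":0,"az":-0.414,"grip":1},{"x":0.0035,"y":0.0048,"z":0.164,"ax":0,"ay":0,"az":-0.414,"grip":1},{"x":0.0035,"y":0.0048,"z":0.164,"ax":0,"ay":0,"az":-0.414,"grip":1},{"x":0.0035,"y":0.0048,"z":0.164,"ax":0,"ay":0,"az":-0.414,"grip":1}]' --force 40

```text
time: 3.95
tool_pos: [0.5236, 0.07, 0.1209]
tcp_rot: [0.223, 3.132, -0.004]
wrist_force: [-1.8, -5.6, 6.2]
width: 0.154
grip_force: 43.0
```

```bash
python3 - <<'E'
from h import *
go(.5225,.069,.119,1.431-1.236)
E
```

```text
t 3.95 pos [0.5236 0.07   0.1209] F [-1.8 -5.6  6.2] w 0.154 g 42.97358751296997
[[-0.99   0.142  0.002]
 [ 0.142  0.99  -0.002]
 [-0.002 -0.002 -1.   ]]
shift [ 0.0019 -0.0023  0.0038] turn [-1.0000e-03  6.2000e-03  2.3561e+00] deg [-0.   0.2 70.7]
```

Emit:
step_arm --series '[{"x":0,"y":0,"z":0,"ax":0,"ay":0,"az":0.25,"grip":1},{"x":0,"y":0,"z":0,"ax":0,"ay":0,"az":0.5,"grip":1},{"x":0,"y":0,"z":0,"ax":0,"ay":0,"az":0.75,"grip":1},{"x":0,"y":0,"z":0,"ax":0,"ay":0,"az":1,"grip":1},{"x":0,"y":0,"z":0,"ax":0,"ay":0,"az":1,"grip":1}]'

```text
time: 4.45
tool_pos: [0.5235, 0.0698, 0.1209]
tcp_rot: [1.03, 2.965, -0.003]
wrist_force: [-2.0, -5.2, 5.6]
width: 0.149
grip_force: 43.0
```

Emit:
step_arm --series '[{"x":0,"y":0,"z":0,"ax":0,"ay":0,"az":0.25,"grip":1},{"x":0,"y":0,"z":0,"ax":0,"ay":0,"az":0.5,"grip":1},{"x":0,"y":0,"z":0,"ax":0,"ay":0,"az":0.75,"grip":1},{"x":0,"y":0,"z":0,"ax":0,"ay":0,"az":1,"grip":1},{"x":0,"y":0,"z":0,"ax":0,"ay":0,"az":1,"grip":1}]'

```text
time: 4.95
tool_pos: [0.5234, 0.0697, 0.1209]
tcp_rot: [1.762, 2.597, -0.003]
wrist_force: [-2.4, -6.1, 6.5]
width: 0.153
grip_force: 43.0
```

```bash
python3 - <<'E'
from h import *
go(.5225,.069,.119,1.431-1.236)
E
```

```text
t 4.95 pos [0.5234 0.0697 0.1209] F [-2.4 -6.1  6.5] w 0.153 g 43.04450333118439
[[-0.37   0.929  0.002]
 [ 0.929  0.37  -0.003]
 [-0.003  0.    -1.   ]]
shift [-0.0005 -0.0022  0.0037] turn [0.0012 0.0065 0.3509] deg [ 0.   0.2 10.5]
```

Finish the turn, then release and rise clear.

Emit:
step_arm --series '[{"x":0,"y":0,"z":0,"ax":0,"ay":0,"az":0.18,"grip":1},{"x":0,"y":0,"z":0,"ax":0,"ay":0,"az":0.35,"grip":1},{"x":0,"y":0,"z":0,"ax":0,"ay":0,"az":0.35,"grip":1},{"x":0,"y":0,"z":0,"ax":0,"ay":0,"az":0.35,"grip":-1},{"x":0,"y":0,"z":0,"ax":0,"ay":0,"az":0.35,"grip":-1},{"x":0,"y":0,"z":0,"ax":0,"ay":0,"az":0.35,"grip":-1},{"x":0,"y":0,"z":0,"ax":0,"ay":0,"az":0.35,"grip":-1},{"x":0,"y":0,"z":0,"ax":0,"ay":0,"az":0.35,"grip":-1},{"x":0,"y":0,"z":-0.1,"ax":0,"ay":0,"az":0.35,"grip":-1},{"x":0,"y":0,"z":-0.2,"ax":0,"ay":0,"az":0.35,"grip":-1},{"x":0,"y":0,"z":-0.2,"ax":0,"ay":0,"az":0.35,"grip":-1}]'

```text
time: 6.05
tool_pos: [0.528, 0.0719, 0.2277]
tcp_rot: [1.985, 2.422, 0.016]
wrist_force: [1.5, 0.6, 0.4]
width: 0.999
grip_force: 0.0
```

```bash
python3 - <<'E'
from h import *
go(.5448,-.2125,.15,.195)
print(bot.read_state()["q"])
E
```

```text
t 6.05 pos [0.528  0.0719 0.2277] F [1.5 0.6 0.4] w 0.999 g 0.0
[[-0.197  0.98   0.014]
 [ 0.98   0.197  0.001]
 [-0.001  0.014 -1.   ]]
shift [-0.5641 -0.0811  0.1551] turn [0.0277 0.0028 0.0055] deg [0.8 0.1 0.2]
[ 8.85471938e-02 -1.32000374e-02  1.92067874e+00  1.07576279e-04
  1.21955975e+00 -1.09381749e-01]
```

Emit:
step_arm --series '[{"x":-0.564,"y":-0.081,"z":0.155,"ax":0.02,"ay":0,"az":0,"grip":-1},{"x":-0.564,"y":-0.081,"z":0.155,"ax":0.02,"ay":0,"az":0,"grip":-1},{"x":-0.564,"y":-0.081,"z":0.155,"ax":0.02,"ay":0,"az":0,"grip":-1},{"x":-0.564,"y":-0.081,"z":0.155,"ax":0.02,"ay":0,"az":0,"grip":-1},{"x":-0.564,"y":-0.081,"z":0.155,"ax":0.02,"ay":0,"az":0,"grip":-1},{"x":-0.564,"y":-0.081,"z":0.155,"ax":0.02,"ay":0,"az":0,"grip":-1},{"x":-0.564,"y":-0.081,"z":0.155,"ax":0.02,"ay":0,"az":0,"grip":-1},{"x":-0.564,"y":-0.081,"z":0.155,"ax":0.02,"ay":0,"az":0,"grip":-1}]'

```text
time: 6.85
tool_pos: [0.5377, -0.2138, 0.1407]
tcp_rot: [-1.989, -2.421, 0.013]
wrist_force: [0.7, 0.4, -0.5]
width: 1.001
grip_force: 0.0
```

```bash
python3 - <<'E'
from h import *
t=imaging.read_camera("top")["img"];d=imaging.read_camera("side")["img"]
f=lambda i,x,y:cv2.resize(i[y:y+80,x:x+80],None,fx=5,fy=5,interpolation=cv2.INTER_CUBIC)
a=cv2.resize(t[230:286,200:256],(400,400),interpolation=cv2.INTER_CUBIC)
cv2.imwrite("pics/d1.png",np.hstack([a,f(d,262,280)])[:,:,::-1])
go(.5448,-.2125,.061,.195)
E
```

```text
t 6.95 pos [ 0.5384 -0.2124  0.1417] F [0.5 0.8 0.2] w 1.001 g 0.0
[[-0.197  0.98  -0.01 ]
 [ 0.98   0.197 -0.002]
 [ 0.001 -0.01  -1.   ]]
shift [-0.0028  0.0142  0.1613] turn [-0.02   -0.0011  0.0057] deg [-0.6 -0.   0.2]
```

View pics/d1.png

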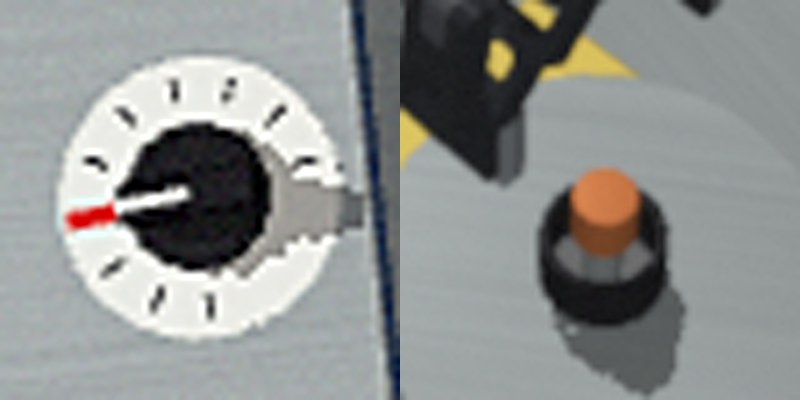

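```bash
python3 - <<'E'
from h import *
d=imaging.read_camera("top")
c=np.array([.5225,.0695])
def ray(im,lo,hi):
    "intensity vs heading, sampled on the bar top from lo to hi"
    g=im.astype(float).sum(2).astype(np.float32); b=[]
    for a in np.arange(1.4,3.4,.02):
        r=np.linspace(lo,hi,12); uv=np.array([px(d,np.r_[c+q*np.array([np.cos(a),np.sin(a)]),.144]) for q in r],np.float32)
        b.append(cv2.remap(g,uv[:,:1],uv[:,1:],cv2.INTER_LINEAR).mean())
    b=np.array(b);A=np.arange(1.4,3.4,.02); w=np.clip(b-.6*b.max(),0,None); print("peak",A[b.argmax()],"mean",(A*w).sum()/w.sum(),"theta",2*np.pi-3.014-(A*w).sum()/w.sum())
ray(cv2.imread("pics/top0.png"),.005,.019); ray(d["img"],.005,.019)
go(.5448,-.2125,.061,.195)
E
```

```text
peak 2.9400000000000013 mean 2.9422526117962433 theta 0.32693269538334313
peak 1.7200000000000002 mean 1.7083015742522984 theta 1.560883732927288
t 7.0 pos [ 0.5386 -0.212   0.142 ] F [0.6 0.9 0.7] w 1.002 g 0.0
[[-0.198  0.98  -0.01 ]
 [ 0.98   0.198 -0.002]
 [ 0.    -0.01  -1.   ]]
shift [-0.0034  0.0136  0.1618] turn [-0.0194 -0.0004  0.0073] deg [-0.6 -0.   0.2]
```

The dial turned by 1.23 rad, and its pointer now lies on the red mark at about (92,216). In the right half, the knob stands free above the collar at about (605,210). Next I lower the gripper onto the knob and close.

Emit:
step_arm --series '[{"x":-0.003,"y":0.0136,"z":0.08,"ax":-0.019,"ay":0,"az":0,"grip":-1},{"x":-0.003,"y":0.0136,"z":0.12,"ax":-0.019,"ay":0,"az":0,"grip":-1},{"x":-0.003,"y":0.0136,"z":0.162,"ax":-0.019,"ay":0,"az":0,"grip":-1},{"x":-0.003,"y":0.0136,"z":0.162,"ax":-0.019,"ay":0,"az":0,"grip":-1},{"x":-0.003,"y":0.0136,"z":0.162,"ax":-0.019,"ay":0,"az":0,"grip":-1}]'

```text
time: 7.5
tool_pos: [0.5448, -0.2123, 0.0611]
tcp_rot: [-1.989, -2.431, 0.001]
wrist_force: [0.2, 0.4, -0.3]
width: 1.0
grip_force: 0.0
```

```bash
python3 - <<'E'
from h import *
t=imaging.read_camera("side")["img"]
cv2.imwrite("pics/k1.png",cv2.resize(t[260:380,230:390],None,fx=5,fy=5,interpolation=cv2.INTER_CUBIC)[:,:,::-1])
go(.5448,-.2125,.061,.195)
E
```

```text
t 7.55 pos [ 0.5456 -0.2129  0.062 ] F [ 0.4 -0.9  0.6] w 1.001 g 0.0
[[-0.198  0.98   0.001]
 [ 0.98   0.198 -0.001]
 [-0.001  0.001 -1.   ]]
shift [ 0.0011 -0.0014  0.0021] turn [0.0019 0.0018 0.0078] deg [0.1 0.1 0.2]
```

View pics/k1.png

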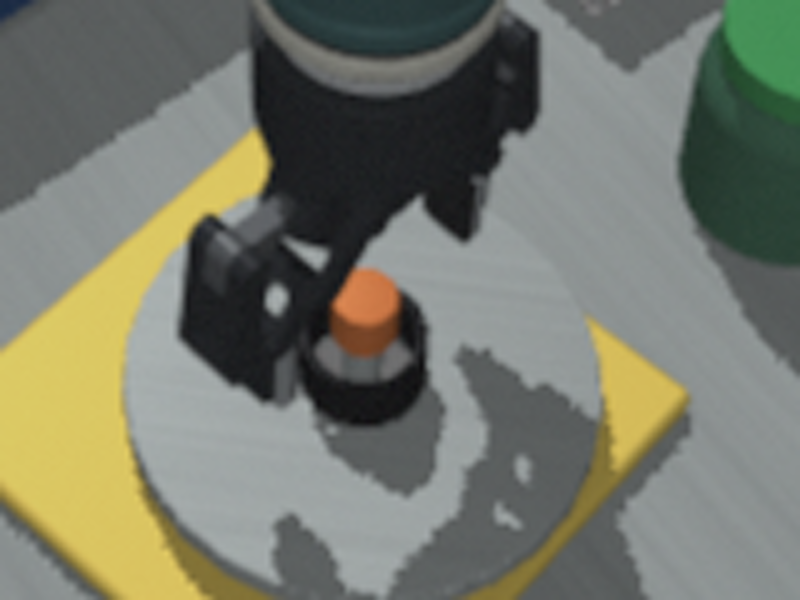

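The knob at crop (365,312) lies between the finger ends, at (283,400) and (468,240). I'm closing now and lifting slightly.

Emit:
step_arm --series '[{"x":0,"y":0,"z":0,"ax":0,"ay":0,"az":0,"grip":1},{"x":0,"y":0,"z":0,"ax":0,"ay":0,"az":0,"grip":1},{"x":0,"y":0,"z":0,"ax":0,"ay":0,"az":0,"grip":1},{"x":0,"y":0,"z":0,"ax":0,"ay":0,"az":0,"grip":1},{"x":0,"y":0,"z":0,"ax":0,"ay":0,"az":0,"grip":1},{"x":0,"y":0,"z":0,"ax":0,"ay":0,"az":0,"grip":1},{"x":0,"y":0,"z":0,"ax":0,"ay":0,"az":0,"grip":1},{"x":0,"y":0,"z":0,"ax":0,"ay":0,"az":0,"grip":1}]' --force 70

```text
time: 8.35
tool_pos: [0.5448, -0.2137, 0.0615]
tcp_rot: [1.991, 2.43, -0.001]
wrist_force: [-0.9, 0.6, 4.8]
width: 0.253
grip_force: 68.5
```

Emit:
step_arm --series '[{"x":0,"y":0,"z":-0.02,"ax":0,"ay":0,"az":0,"grip":1},{"x":0,"y":0,"z":-0.06,"ax":0,"ay":0,"az":0,"grip":1},{"x":0,"y":0,"z":-0.12,"ax":0,"ay":0,"az":0,"grip":1},{"x":0,"y":0,"z":-0.18,"ax":0,"ay":0,"az":0,"grip":1},{"x":0,"y":0,"z":-0.24,"ax":0,"ay":0,"az":0,"grip":1},{"x":0,"y":0,"z":-0.3,"ax":0,"ay":0,"az":0,"grip":1},{"x":0,"y":0,"z":-0.34,"ax":0,"ay":0,"az":0,"grip":1},{"x":0,"y":0,"z":-0.34,"ax":0,"ay":0,"az":0,"grip":1},{"x":0,"y":0,"z":-0.34,"ax":0,"ay":0,"az":0,"grip":1}]'

```text
time: 9.25
tool_pos: [0.5439, -0.2131, 0.2295]
tcp_rot: [-1.99, -2.428, 0.001]
wrist_force: [-0.3, -0.0, -5.5]
width: 0.253
grip_force: 69.5
```

```bash
python3 - <<'E'
from h import *
go(.5213,.2385,.235,.195)
E
```

```text
t 9.25 pos [ 0.5439 -0.2131  0.2295] F [-0.3 -0.  -5.5] w 0.253 g 69.4998049736023
[[-0.196  0.981 -0.002]
 [ 0.981  0.196  0.001]
 [ 0.001 -0.002 -1.   ]]
shift [ 0.8946  0.133  -0.0104] turn [-0.0035 -0.0018  0.0051] deg [-0.1 -0.1  0.2]
```

Emit:
step_arm --series '[{"x":0.03,"y":0.005,"z":-0.01,"ax":0,"ay":0,"az":0,"grip":1},{"x":0.1,"y":0.015,"z":-0.01,"ax":0,"ay":0,"az":0,"grip":1},{"x":0.18,"y":0.027,"z":-0.01,"ax":0,"ay":0,"az":0,"grip":1},{"x":0.27,"y":0.04,"z":-0.01,"ax":0,"ay":0,"az":0,"grip":1},{"x":0.36,"y":0.053,"z":-0.01,"ax":0,"ay":0,"az":0,"grip":1},{"x":0.45,"y":0.067,"z":-0.01,"ax":0,"ay":0,"az":0,"grip":1},{"x":0.54,"y":0.08,"z":-0.01,"ax":0,"ay":0,"az":0,"grip":1},{"x":0.63,"y":0.094,"z":-0.01,"ax":0,"ay":0,"az":0,"grip":1},{"x":0.72,"y":0.107,"z":-0.01,"ax":0,"ay":0,"az":0,"grip":1},{"x":0.8,"y":0.12,"z":-0.01,"ax":0,"ay":0,"az":0,"grip":1},{"x":0.86,"y":0.128,"z":-0.01,"ax":0,"ay":0,"az":0,"grip":1},{"x":0.894,"y":0.133,"z":-0.01,"ax":0,"ay":0,"az":0,"grip":1}]'

```text
time: 10.45
tool_pos: [0.5197, 0.2406, 0.2334]
tcp_rot: [-1.986, -2.43, 0.005]
wrist_force: [-0.5, -0.7, -4.8]
width: 0.254
grip_force: 69.3
```

Emit:
step_arm --series '[{"x":0,"y":0,"z":0,"ax":0,"ay":0,"az":0,"grip":1},{"x":0,"y":0,"z":0,"ax":0,"ay":0,"az":0,"grip":1},{"x":0,"y":0,"z":0,"ax":0,"ay":0,"az":0,"grip":1},{"x":0,"y":0,"z":0,"ax":0,"ay":0,"az":0,"grip":1}]'

```text
time: 10.85
tool_pos: [0.5221, 0.2367, 0.2354]
tcp_rot: [-1.993, -2.428, 0.002]
wrist_force: [-0.4, 1.0, -5.1]
width: 0.25
grip_force: 69.2
```

```bash
python3 - <<'E'
from h import *
d=imaging.read_camera("side");t=d["img"]
cv2.imwrite("pics/p1.png",cv2.resize(t[60:240,60:300],None,fx=3.3,fy=3.3,interpolation=cv2.INTER_CUBIC)[:,:,::-1])
s,R=state()
c=s["tool_pos"]
go(.5213,.2385,.235,.195)
print(px(d,np.array([.5213,.2385,.12])), px(d,c-[0,0,.0275]))
E
```

```text
t 10.9 pos [0.5222 0.2367 0.2356] F [ 0.4 -0.5 -4.7] w 0.251 g 69.24069285392761
[[-0.195  0.981 -0.001]
 [ 0.981  0.195 -0.   ]
 [-0.    -0.001 -1.   ]]
t 10.9 pos [0.5222 0.2367 0.2356] F [ 0.4 -0.5 -4.7] w 0.251 g 69.24069285392761
[[-0.195  0.981 -0.001]
 [ 0.981  0.195 -0.   ]
 [-0.    -0.001 -1.   ]]
shift [ 0.0038 -0.001   0.0012] turn [-0.0015  0.0005  0.0021] deg [-0.   0.   0.1]
(np.float64(175.9665793684972), np.float64(166.42837415419672)) (np.float64(169.64526005802128), np.float64(133.7294404883566))
```

View pics/p1.png

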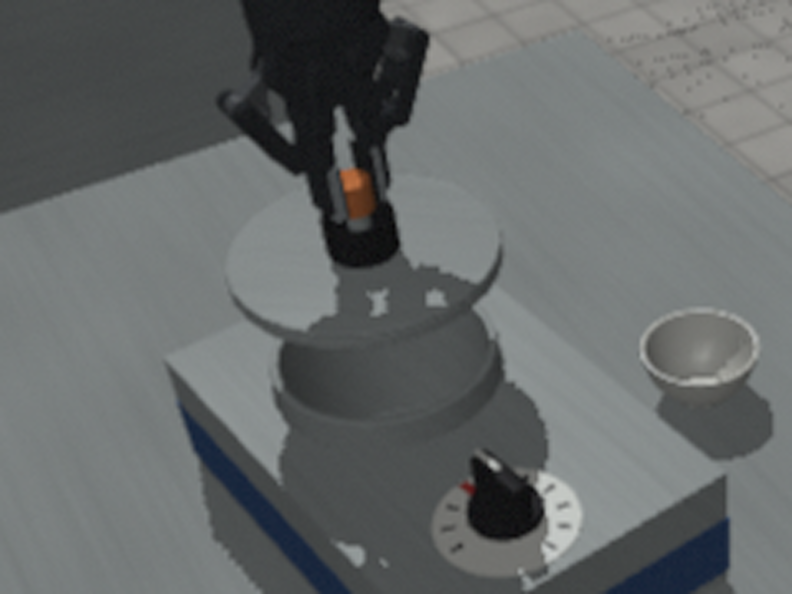

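The pair is level over the pot, with the knob at crop (357,195) and the pot rim centre at about (387,365). Now I lower it.

Emit:
step_arm --series '[{"x":0.002,"y":0,"z":0.03,"ax":0,"ay":0,"az":0,"grip":1},{"x":0.002,"y":0,"z":0.07,"ax":0,"ay":0,"az":0,"grip":1},{"x":0.002,"y":0,"z":0.1,"ax":0,"ay":0,"az":0,"grip":1},{"x":0.002,"y":0,"z":0.12,"ax":0,"ay":0,"az":0,"grip":1},{"x":0.002,"y":0,"z":0.13,"ax":0,"ay":0,"az":0,"grip":1},{"x":0.002,"y":0,"z":0.135,"ax":0,"ay":0,"az":0,"grip":1},{"x":0.002,"y":0,"z":0.138,"ax":0,"ay":0,"az":0,"grip":1},{"x":0.002,"y":0,"z":0.141,"ax":0,"ay":0,"az":0,"grip":1},{"x":0.002,"y":0,"z":0.144,"ax":0,"ay":0,"az":0,"grip":1},{"x":0.002,"y":0,"z":0.147,"ax":0,"ay":0,"az":0,"grip":1},{"x":0.002,"y":0,"z":0.15,"ax":0,"ay":0,"az":0,"grip":1},{"x":0.002,"y":0,"z":0.15,"ax":0,"ay":0,"az":0,"grip":1}]'

```text
time: 12.1
tool_pos: [0.5219, 0.2389, 0.1606]
tcp_rot: [-1.991, -2.43, 0.0]
wrist_force: [0.4, 0.2, -5.7]
width: 0.249
grip_force: 69.2
```

Emit:
step_arm --series '[{"x":0,"y":0,"z":0.002,"ax":0,"ay":0,"az":0,"grip":1},{"x":0,"y":0,"z":0.004,"ax":0,"ay":0,"az":0,"grip":1},{"x":0,"y":0,"z":0.006,"ax":0,"ay":0,"az":0,"grip":1},{"x":0,"y":0,"z":0.006,"ax":0,"ay":0,"az":0,"grip":1}]'

```text
time: 12.5
tool_pos: [0.5223, 0.2396, 0.1588]
tcp_rot: [-1.991, -2.43, -0.002]
wrist_force: [-1.3, 2.7, 1.6]
width: 0.248
grip_force: 70.2
```

Emit:
step_arm --series '[{"x":0,"y":0,"z":0.001,"ax":0,"ay":0,"az":0,"grip":1},{"x":0,"y":0,"z":0.002,"ax":0,"ay":0,"az":0,"grip":1},{"x":0,"y":0,"z":0.002,"ax":0,"ay":0,"az":0,"grip":1}]'

```text
time: 12.8
tool_pos: [0.5225, 0.2396, 0.1586]
tcp_rot: [1.991, 2.43, 0.003]
wrist_force: [-3.0, 2.7, 6.0]
width: 0.255
grip_force: 70.7
```

```bash
python3 - <<'E'
from h import *
for i in range(3):
    d=imaging.read_camera("side"); s=bot.read_state(); print(s["tool_pos"].round(4),s["wrist_force"].round(1),s["torque"].round(2))
t=d["img"]
cv2.imwrite("pics/p2.png",cv2.resize(t[100:220,110:270],None,fx=5,fy=5,interpolation=cv2.INTER_CUBIC)[:,:,::-1])
E
```

```text
[0.5224 0.2396 0.1586] [-3.4  2.4  7. ] [ 0.15  0.66 -0.01]
[0.5224 0.2396 0.1587] [-2.2  2.8  7.2] [ 0.16  0.69 -0.1 ]
[0.5224 0.2396 0.1587] [-2.4  2.7  6.1] [ 0.19  0.73 -0.04]
```

View pics/p2.png

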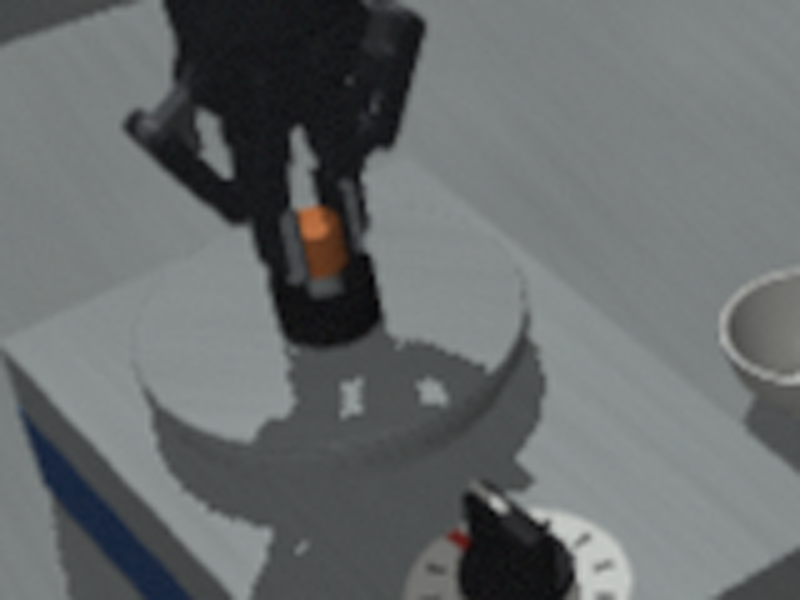

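Emit:
step_arm --series '[{"x":0.001,"y":-0.001,"z":0,"ax":0,"ay":0,"az":0,"grip":1},{"x":0.002,"y":-0.002,"z":0,"ax":0,"ay":0,"az":0,"grip":1},{"x":0.002,"y":-0.002,"z":0,"ax":0,"ay":0,"az":0,"grip":1}]'

```text
time: 13.25
tool_pos: [0.522, 0.2398, 0.1581]
tcp_rot: [1.99, 2.429, 0.003]
wrist_force: [1.0, 1.3, -4.3]
width: 0.252
grip_force: 69.3
```

```bash
python3 - <<'E'
from h import *
for i in range(3):
    d=imaging.read_camera("side"); s=bot.read_state(); print(s["tool_pos"].round(4),s["wrist_force"].round(1),s["torque"].round(2))
E
```

```text
[0.5218 0.2399 0.1575] [0.4 0.  6.4] [ 0.06 -0.07  0.06]
[0.5218 0.2399 0.1575] [2.  0.5 3.3] [ 0.16 -0.29  0.08]
[0.5218 0.2399 0.1575] [3.  0.5 5.1] [ 0.19 -0.24  0.05]
```

The lid was snagged on the taper. After the 1 mm nudge it dropped fully home: TCP z is 0.1575 as predicted. Now I release it.

Emit:
step_arm --series '[{"x":0,"y":0,"z":0,"ax":0,"ay":0,"az":0,"grip":-1},{"x":0,"y":0,"z":0,"ax":0,"ay":0,"az":0,"grip":-1},{"x":0,"y":0,"z":0,"ax":0,"ay":0,"az":0,"grip":-1},{"x":0,"y":0,"z":0,"ax":0,"ay":0,"az":0,"grip":-1},{"x":0,"y":0,"z":0,"ax":0,"ay":0,"az":0,"grip":-1},{"x":0,"y":0,"z":0,"ax":0,"ay":0,"az":0,"grip":-1},{"x":0,"y":0,"z":0,"ax":0,"ay":0,"az":0,"grip":-1}]'

```text
time: 14.1
tool_pos: [0.5206, 0.2396, 0.1567]
tcp_rot: [-1.991, -2.43, 0.001]
wrist_force: [0.2, -0.7, 0.1]
width: 0.999
grip_force: 0.0
```

```bash
python3 - <<'E'
from h import *
d=imaging.read_camera("side"); im=d["img"]
cv2.imwrite("pics/p3.png",im[:,:,::-1])
h=cv2.cvtColor(im,cv2.COLOR_RGB2HSV)
m=cv2.inRange(h,(3,120,80),(18,255,255)); m[:, 260:]=0
n,l,st,ce=cv2.connectedComponentsWithStats(m); print([(st[i].tolist(),ce[i].round(2)) for i in range(1,n) if st[i][4]>15])
print("predicted knob",px(d,np.array([.5218,.2399,.167])))
go(.5218,.2399,.129,.195)
E
```

```text
[([167, 142, 10, 14, 117], array([171.86, 148.56]))]
predicted knob (np.float64(172.25281978516279), np.float64(148.93374039010428))
t 14.15 pos [0.5206 0.2396 0.1567] F [0.2 0.1 0.8] w 1.0 g 0.0
[[-0.196  0.981 -0.001]
 [ 0.981  0.196 -0.   ]
 [-0.    -0.001 -1.   ]]
shift [0.     0.0025 0.0553] turn [-0.0012  0.0001  0.0053] deg [-0.   0.   0.2]
```

Emit:
step_arm --series '[{"x":0,"y":0.002,"z":0.015,"ax":0,"ay":0,"az":0,"grip":-1},{"x":0,"y":0.002,"z":0.035,"ax":0,"ay":0,"az":0,"grip":-1},{"x":0,"y":0.002,"z":0.055,"ax":0,"ay":0,"az":0,"grip":-1},{"x":0,"y":0.002,"z":0.055,"ax":0,"ay":0,"az":0,"grip":-1},{"x":0,"y":0.002,"z":0.055,"ax":0,"ay":0,"az":0,"grip":-1}]'

```text
time: 14.65
tool_pos: [0.521, 0.2396, 0.1282]
tcp_rot: [-1.991, -2.429, 0.003]
wrist_force: [-0.2, 0.1, 0.7]
width: 0.999
grip_force: 0.0
```

Emit:
step_arm --series '[{"x":0,"y":0,"z":0,"ax":0,"ay":0,"az":0,"grip":1},{"x":0,"y":0,"z":0,"ax":0,"ay":0,"az":0,"grip":1},{"x":0,"y":0,"z":0,"ax":0,"ay":0,"az":0,"grip":1},{"x":0,"y":0,"z":0,"ax":0,"ay":0,"az":0,"grip":1},{"x":0,"y":0,"z":0,"ax":0,"ay":0,"az":0,"grip":1},{"x":0,"y":0,"z":0,"ax":0,"ay":0,"az":0,"grip":1}]' --force 50

```text
time: 15.25
tool_pos: [0.5222, 0.2401, 0.13]
tcp_rot: [1.991, 2.43, 0.001]
wrist_force: [1.0, -0.5, 3.2]
width: 0.512
grip_force: 53.6
```

```bash
python3 - <<'E'
from h import *
d=imaging.read_camera("side"); im=d["img"]
h=cv2.cvtColor(im,cv2.COLOR_RGB2HSV)
m=cv2.inRange(h,(3,120,80),(18,255,255)); m[:, 260:]=0
n,l,st,ce=cv2.connectedComponentsWithStats(m); print([(st[i].tolist(),ce[i].round(2)) for i in range(1,n) if st[i][4]>15])
s,R=state();print(s["torque"])
E
```

```text
[([167, 142, 10, 14, 118], array([171.91, 148.4 ]))]
t 15.3 pos [0.5222 0.2401 0.1299] F [0.1 0.2 3.7] w 0.511 g 53.701092498376966
[[-0.196  0.981  0.001]
 [ 0.981  0.196  0.   ]
 [ 0.     0.001 -1.   ]]
[-0.02565835  0.08065476 -0.0296275 ]
```

Emit:
step_arm --series '[{"x":0,"y":0,"z":-0.005,"ax":0,"ay":0,"az":0,"grip":1},{"x":0,"y":0,"z":-0.015,"ax":0,"ay":0,"az":0,"grip":1},{"x":0,"y":0,"z":-0.03,"ax":0,"ay":0,"az":0,"grip":1},{"x":0,"y":0,"z":-0.05,"ax":0,"ay":0,"az":0,"grip":1},{"x":0,"y":0,"z":-0.075,"ax":0,"ay":0,"az":0,"grip":1},{"x":0,"y":0,"z":-0.105,"ax":0,"ay":0,"az":0,"grip":1},{"x":0,"y":0,"z":-0.135,"ax":0,"ay":0,"az":0,"grip":1},{"x":0,"y":0,"z":-0.165,"ax":0,"ay":0,"az":0,"grip":1},{"x":0,"y":0,"z":-0.185,"ax":0,"ay":0,"az":0,"grip":1},{"x":0,"y":0,"z":-0.195,"ax":0,"ay":0,"az":0,"grip":1},{"x":0,"y":0,"z":-0.2,"ax":0,"ay":0,"az":0,"grip":1},{"x":0,"y":0,"z":-0.2,"ax":0,"ay":0,"az":0,"grip":1}]'

```text
time: 16.5
tool_pos: [0.5215, 0.2398, 0.2291]
tcp_rot: [-1.991, -2.43, 0.001]
wrist_force: [1.1, -0.4, -1.9]
width: 0.509
grip_force: 52.9
```

Emit:
step_arm --series '[{"x":0,"y":0,"z":0,"ax":0,"ay":0,"az":0,"grip":1},{"x":0,"y":0,"z":0,"ax":0,"ay":0,"az":0,"grip":1},{"x":0,"y":0,"z":0,"ax":0,"ay":0,"az":0,"grip":1},{"x":0,"y":0,"z":0,"ax":0,"ay":0,"az":0,"grip":1}]'

```text
time: 16.9
tool_pos: [0.5215, 0.2398, 0.2288]
tcp_rot: [-1.991, -2.429, 0.002]
wrist_force: [-0.2, -0.9, -2.6]
width: 0.512
grip_force: 52.9
```

```bash
python3 - <<'E'
from h import *
d=imaging.read_camera("side"); im=d["img"]
cv2.imwrite("pics/f.png",cv2.resize(im[50:250,50:300],None,fx=3,fy=3,interpolation=cv2.INTER_CUBIC)[:,:,::-1])
s,R=state();print(s["joint_vel"].round(3))
E
```

```text
t 16.95 pos [0.5215 0.2398 0.2289] F [ 0.4 -0.4 -2.1] w 0.512 g 52.93014409253374
[[-0.196  0.981 -0.001]
 [ 0.981  0.196 -0.   ]
 [-0.    -0.001 -1.   ]]
[ 0.001 -0.001 -0.004  0.    -0.001 -0.001]
```

View pics/f.png

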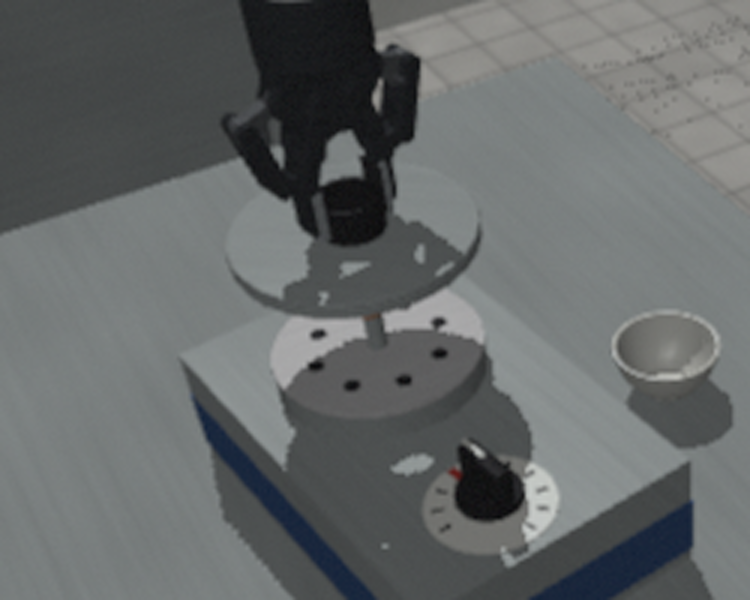

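The outer lid hangs level at crop (352,240), about 10 cm up. The inner lid sits flat on the pot with its vents showing, centred at about (378,350), and the dial is on red at (456,474).

```bash
python3 -c "
from workcell import bot
print(bot.finish_job())"
```

```text
the job is handed in; nothing more can be done
None
```

I finished the job and handed it in: the dial is on the red mark, the inner lid is closed on the pot, the outer lid is held level and still about 10 cm above it, and the arm never touched the tray, canister or bowl.

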